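# Index the specimen carousel to its next notch

### The job

Bring the next specimen under the inspection head of the carousel: press the red indexing plunger in with the fingertips, turn the table counter-clockwise (seen from above, as its red arrow shows) by one notch only, and let the plunger spring back up so that it locks there. Only push: do not pinch or lift anything, keep the specimen jars standing in their cups, leave the other things on the bench where they are, and finish clear of everything.

Things in the scene. Friction and masses are not known exactly. Their poses are not given: they have to be found in the camera images.
- carousel: fixed white drum, 270 mm across, 68 mm high, origin at the centre of its underside on the bench. Its aluminium index ring (inner radius 109 mm, z 60 to 68 mm) has six notches 22 mm wide at +-30, +-90, +-150 degrees from its x axis, each with a blue dot. On its +x side, 156 mm out, a post holds the black inspection head; head underside 133 mm up, arm top 180 mm. Yaw within 0.7 rad
- table_centre (a point): centre of the turning table, on its vertical axis, on top of the white hub with the red arrow, 68 mm above the bench. The grey disc is 176 mm across, top 60 mm above the bench, with six cups (41 mm across, 8 mm high) centred 55 mm from the axis. An arm under the disc carries the plunger
- turntable (a joint): angle of the turning table, rad: 0 at the start (plunger in the notch at 150 degrees), growing counter-clockwise seen from above; the next notch is at 1.047. It turns easily (about 0.3 N at the plunger, plus slight damping) but is locked, with 0.01 rad of play, while the plunger is up in a notch
- plunger (a joint): how far the plunger is pressed down, m: 0 up, end stop 0.016. Spring: about 5 N at 0, 9.5 N at 0.014. The table is free from 0.012 on; off a notch the pin's nose runs under the index ring, which holds it down at about 0.011. The nose is round (10 mm radius): let go within about 5 mm of a notch's middle, it springs up and centres the table there
- plunger_top (a point): centre of the plunger's flat top, 105 mm above the bench when up. The plunger is a red upright knob (29 mm across at the top, 37 mm at its widest, 20 mm high) on a thin rod, 105 mm from the table's axis; it travels with the table and is pressed straight down. Friction under a pressing fingertip (about 0.6) is enough to drag it and the table round
- station (a point): point of the table's top surface under the inspection head, 60 mm above the bench, 55 mm from the table's axis along the carousel's x. The cup under the head is centred on it whenever the plunger is in a notch.
- jar_done: clear jar with a white cap, 32 mm across, 38 mm high, loose in the cup that is under the inspection head at the start; origin at the centre of its underside, 60 mm above the bench
- jar_next: the same jar with a blue cap, the next specimen: in the cup 60 degrees clockwise of the head at the start; origin as above
- jar_later: the same jar with a yellow cap, in the cup 120 degrees clockwise of the head at the start; origin as above
- dropper_bottle: bystander: amber bottle with a black cap, 36 mm across, 75 mm high, origin at the centre of its underside
- petri_dish: bystander: clear flat dish, 90 mm across, 16 mm high, origin at the centre of its underside
- slide_box: bystander: green and white slide box, 87 x 52 x 32 mm, origin at the centre of its underside
- stain_jar: bystander: white open cup, 56 mm across, 60 mm high, origin at the centre of its underside

How it is judged:
By the outcome, as a careful person would: the job done as asked, in the order asked, and still so for the second after the job is handed in, with the robot touching nothing.
It also fails if it takes over 38 s, if anything falls off the work surface, if the arm or the gripper's body presses on something with over 40 N, if the wrist force passes 120 N, or if a joint passes its speed limit or range.

### The arm

A 7-joint arm with a two-finger parallel gripper is mounted at the origin on the work surface. World frame = base frame: x ahead of the robot, y to its left, z up, the work surface at z = 0. Lengths are in mm, angles in rad, forces in N, time in s.
With the tool pointing down it reaches from about 350 to 900 mm from the base axis. Payload 7.2 kg.
Tool frame: the origin (TCP) lies between the finger pads; the fingertips stand 22 mm ahead of it and the grasp point (between the pads) lies 3 mm ahead of it (manip.nose_length is the distance from the TCP to the fingertips, in mm); x points along the fingers, y is the direction in which the jaws open and shut, and the axes are right-handed (so a half turn about x gives the same grasp; the last joint's range is limited). The gripper opens to 88 mm and grips with 3 to 60 N. Pads are 20 mm wide; open, the fingers measure 115 mm over their backs; the gripper's body (75 mm by 178 mm) begins 61 mm behind the grasp point.
Start: joints at [1.267, 0.411, -0.013, 1.596, 0.006, 1.134, -0.082], TCP at [146.001, -607.711, 244.653] pointing down, gripper open.
Joint ranges: [-2.95, 2.95], [-0.29, 1.99], [-1.47, 1.44], [0.14, 2.54], [-1.03, 4.17], [0.13, 1.85], [-2.86, 2.86]. Speed limits (rad/s): [2.39, 2.39, 3.01, 3.01, 3.14, 3.14, 3.14].

### API

Orientations are given as a unit quaternion [x, y, z, w].
In Python, from bench import manip gives the robot as it stands.
- The arm moves only by the tool play_rows, never from a script. Its argument "series" is one flat list of numbers, 4 for each row, row after row: the shift along the world's x, y, z in m, then the turn about the world's z in degrees. In form: [dx, dy, dz, turn, dx, dy, dz, turn, ...]. A call has 1 to 5 rows; each row is the pose to reach, as a shift and turn from the pose commanded when the call began; what a row does not reach only later rows make up. A row lasts 1/12 s, in which the tool goes at most 41.7 mm and 7.16 degrees, less where a joint would pass 70% of its speed; a pose out of reach is approached as far as the arm can. A call with a gripper value outside its range is refused whole. "grip" is the opening, from 0 (shut) to 1 (fully open), set as the call begins (left out, the last holds). The fingers move at their own pace and stop on an object; "newtons" is the grip in N (left out, the last holds). Time passes only in rows, so rows that repeat a pose let the fingers close. It gives the time, the measured TCP pose, the force and the opening at its end, in the units of the state.
- manip.get_obs(): the state, without advancing time (a new reading comes with each control period).
- manip.camera(name): name is "scene" or "top" or "wrist"; returns (picture, depth): 384x512x3 uint8, blue, green, red; 384x512 float32, mm along the optical axis (not along the pixel's ray), 0 where there is no reading.
- manip.calibration(name): a dict with "fx", "fy", "cx", "cy" (pixels), "D" ([k1, k2, p1, p2, k3] as OpenCV has them; the pictures are not rectified), "R" (3x3) and "t" (3): a world point X has camera coordinates R X + t; the wrist camera has in their place "mount" (4x4, takes a point from camera to tool coordinates, whose origin is the TCP and whose axes are the tool frame's). Camera axes: x right, y down, z forward; pixel columns grow to the right and rows downward; lengths in mm; the calibration is good to about 2 mm. A picture is of the moment at which its call begins: read the wrist's pose just before it. calibration takes no time and is no camera call.
- manip.finish_job(): hands the job in, once; it reports no verdict.
The state is a dict: "time": time; "q": joint angles; "qd": joint speeds; "joint_efforts": joint torques, N m; "tool_pos": TCP position; "ee_rot": TCP orientation; "force": force on the tool from outside, world axes, zero at the start; "torque": the same for the moment, N m; "width": opening from 0.0 (shut) to 1.0 (fully open).
Only numpy, scipy, OpenCV 4.12 (cv2) and the standard library are available. Lean on these libraries where they do the work, as an engineer would, in place of code of your own. Each camera call takes 0.05 s, during which the arm holds its last target. There are 200 camera calls.

## Working session

There is one attempt and no reset: what is moved stays moved. The work goes in short steps, Python scripts to look and compute and a tool call to move; the robot and the scene stay as the last step left them, time stands still between calls to the robot, and variables do not carry over. Pictures are saved under pics/ and viewed, about 8 in all and at most 12, crops included, and the job is handed in when it is done.

Besides the shell and the picture viewer there is one more tool, called after "Call:" by a JSON object that holds its "api" and its "payload". play_rows: Moves the arm, as the interface text tells. Its arguments: {"type":"object","properties":{"series":{"type":"array"},"grip":{"type":"number"},"newtons":{"type":"number"}},"required":["series"]}

```bash
ls; mkdir -p pics; cat > h.py <<'E'
import numpy as np,cv2
from bench import manip
def pts(name,d,obs=None):
    c=manip.calibration(name)
    v,u=np.mgrid[:384,:512]
    K=np.array([[c['fx'],0,c['cx']],[0,c['fy'],c['cy']],[0,0,1.]])
    n=cv2.undistortPoints(np.stack([u,v],-1).reshape(-1,1,2).astype(float),K,np.array(c['D'],float)).reshape(384,512,2)
    P=np.dstack([n*d[...,None],d])
    if name=='wrist':
        from scipy.spatial.transform import Rotation as R
        M=np.array(c['mount']);P=P@M[:3,:3].T+M[:3,3]
        return P@R.from_quat(obs['ee_rot']).as_matrix().T+np.array(obs['tool_pos'])
    return (P-np.array(c['t']))@np.array(c['R'])
E
python3 - <<'E'
from h import *
o=manip.get_obs();print(o)
for n in('scene','top'):
    p,d=manip.camera(n);cv2.imwrite(f'pics/{n}.png',p);np.savez(f'{n}.npz',p=p,P=pts(n,d),d=d)
a=[cv2.imread(f'pics/{n}.png') for n in('scene','top')]
cv2.imwrite('pics/top2.png',cv2.resize(a[1],(768,576)))
print(manip.nose_length)
# red points
for n in('scene','top'):
    z=np.load(n+'.npz');p=z['p'].astype(int);P=z['P']
    m=(p[...,2]>120)&(p[...,1]<70)&(p[...,0]<80)&(z['d']>0)
    k,l,s,c=cv2.connectedComponentsWithStats(m.astype(np.uint8))
    for i in range(1,k):
        if s[i,4]>8:
            q=P[l==i];print(n,s[i],c[i].round(),q.mean(0).round(),q.min(0).round(),q.max(0).round())
E
```

```text
pics
{'time': 0.0, 'q': array([ 1.26676887,  0.41190169, -0.01274539,  1.59702632,  0.00556373,
        1.13431194, -0.08220187]), 'qd': array([ 0.00067865,  0.00112854,  0.00066262,  0.00068501,  0.00105736,
       -0.00012152,  0.00168261]), 'joint_efforts': array([-2.61635569e-04, -5.87948978e+01,  6.41181618e-01, -2.91062433e+01,
       -5.38825931e-02,  1.82432821e-02,  1.24262779e-04]), 'tool_pos': array([ 145.91074499, -607.24494519,  243.81500657]), 'ee_rot': array([-0.70210399, -0.08376067,  0.70228599, -0.08263494]), 'force': array([-0.30376057, -0.5055724 ,  0.00394341]), 'torque': array([-0.0175016 ,  0.02478732, -0.02193754]), 'width': 0.9988849902540459}
22.0
scene [251 174  14  15 145] [258. 181.] [476. -40. 101.] [ 368. -107.   -0.] [491. -28. 109.]
scene [ 80 223  44  39 302] [102. 242.] [ 829. -160.   96.] [ 784. -257.   -2.] [837. -93. 105.]
scene [124 260   8   9  52] [128. 264.] [830. -72.  99.] [822. -81.  88.] [836. -68. 104.]
top [288  77   4   6  19] [290.  79.] [826. -75.  98.] [817. -79.  77.] [841. -70. 105.]
top [297  78   4   5  17] [298.  80.] [ 825. -101.   97.] [ 817. -109.   63.] [844. -96. 103.]
top [305  78   5   5  20] [307.  80.] [ 824. -125.   99.] [ 818. -131.   96.] [ 831. -119.  103.]
top [314  78   5   5  20] [316.  80.] [ 824. -151.  100.] [ 818. -156.   96.] [ 829. -145.  103.]
top [322  78   5   5  19] [325.  80.] [ 824. -176.   99.] [ 817. -180.   96.] [ 830. -168.  103.]
top [331  78   5   5  21] [333.  80.] [ 824. -200.  100.] [ 818. -206.   97.] [ 830. -194.  104.]
top [339  78   5   5  18] [341.  80.] [ 825. -225.   98.] [ 817. -229.   63.] [ 838. -220.  103.]
top [275 199  11  11 100] [280. 204.] [469. -44. 104.] [455. -57.  93.] [483. -30. 111.]
```

View pics/top2.png

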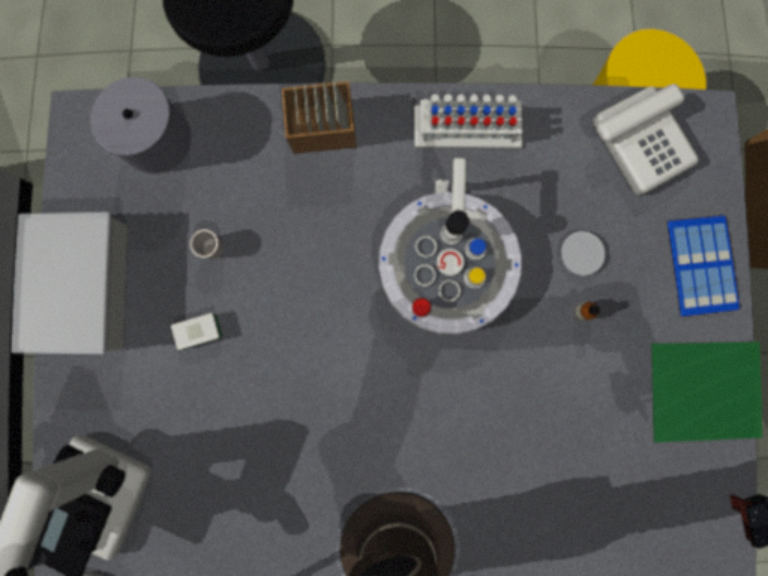

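View pics/scene.png

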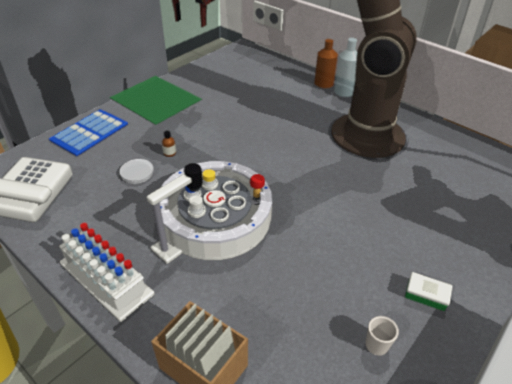

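The top view shows the carousel hub at about (450,262) of 768x576, the red plunger at (421,307), the head at (457,222), the blue cap at (478,247) and the yellow at (477,276). World x is up in the picture and y is left. Next I fit the ring, axis and plunger.

```bash
python3 - <<'E'
from h import *
from scipy.optimize import least_squares
z=np.load('top.npz');p=z['p'].astype(int);P=z['P'];d=z['d']
R=np.hypot(P[...,0]-552,P[...,1]+85)
# ring top: bright, z ~68
m=(abs(P[...,2]-68)<5)&(R<150)&(R>100)&(d>0)
q=P[m];print(len(q),q[:,2].mean())
# blue dots
b=(p[...,0]-p[...,2]>35)&(R<150)&(d>0)
k,l,s,c=cv2.connectedComponentsWithStats(b.astype(np.uint8))
dots=[]
for i in range(1,k):
    w=P[l==i].mean(0);print(s[i,4],c[i].round(1),w.round(1))
    if R[l==i].mean()>95:dots.append(w)
dots=np.array(dots)
# known geometry: dots on circle radius r at k*60+30+yaw
f=lambda x:np.concatenate([[np.hypot(*(w[:2]-x[:2]))-x[2],12*np.sin(0)+x[2]*((np.arctan2(w[1]-x[1],w[0]-x[0])-x[3]-np.pi/6+np.pi/6)%(np.pi/3)-np.pi/6)] for w in dots])
r=least_squares(f,[552,-85,121,-.1]);print('dots fit',r.x,r.fun.round(1))
rm=(p[...,2]>120)&(p[...,1]<90)&(p[...,0]<90)&(R<150)&(d>0)
k,l,s,c=cv2.connectedComponentsWithStats(rm.astype(np.uint8))
for i in range(1,k):
    w=P[l==i];print('red',s[i,4],c[i].round(1),w.mean(0).round(1),np.median(w,0).round(1))
# ring outer from convex hull
h=cv2.fitEllipse(q[:,:2].astype(np.float32)[cv2.convexHull(q[:,:2].astype(np.float32),returnPoints=False)[:,0]]);print('hull',h)
E
```

```text
2011 67.71614965807353
8 [279.1 135.1] [669.7 -45.1  67.7]
7 [323.  137.3] [ 663.1 -171.8   68.6]
102 [318.1 163.8] [ 582.  -152.2   93. ]
8 [255.5 172. ] [562.7  23.3  68.6]
7 [344.  176.3] [ 549.4 -229.7   69. ]
6 [276.  211.5] [450.1 -34.1  68.2]
5 [320.6 213.8] [ 442.8 -160.5   67.7]
dots fit [ 5.56300829e+02 -1.02994785e+02  1.26924290e+02 -5.18418842e-02] [ 0.4  0.   0.1  0.4 -0.5  0.2  0.  -0.3 -0.3  0.   0.3 -0.3]
red 2 [296.5 169. ] [571.1 -93.8  66.9] [571.1 -93.8  66.9]
red 5 [301.  168.4] [ 572.4 -106.5   69.5] [ 573.3 -106.5   69.6]
red 3 [294.3 174. ] [556.5 -87.3  68.7] [556.6 -86.6  68.2]
red 1 [306. 174.] [ 556.4 -120.6   68.8] [ 556.4 -120.6   68.8]
red 101 [280.  204.2] [468.8 -43.7 104.1] [469.1 -43.7 104.2]
hull ((555.1049194335938, -102.16575622558594), (265.84112548828125, 271.8174743652344), 97.94575500488281)
```

```bash
python3 - <<'E'
from h import *
from scipy.spatial.transform import Rotation as R
o=manip.get_obs();print(R.from_quat(o['ee_rot']).as_matrix().round(3)); print(np.array(manip.calibration('wrist')['mount']).round(3))
E
```

```text
[[-0.     0.234 -0.972]
 [ 0.001 -0.972 -0.234]
 [-1.    -0.001  0.   ]]
[[   0.      -0.285    0.959 -139.887]
 [   1.      -0.      -0.      -0.494]
 [   0.       0.959    0.285  -78.824]
 [   0.       0.       0.       1.   ]]
```

Call:
{"api": "play_rows", "payload": {"series": [0.02, 0.035, 0, 0, 0.04, 0.07, 0, 0, 0.06, 0.105, 0, 0, 0.08, 0.14, 0, 0, 0.1, 0.174, 0, 0], "grip": 0}}

```text
time: 0.52
tool_pos: [246.4, -431.7, 244.3]
ee_rot: [-0.702, -0.083, 0.702, -0.083]
force: [1.6, 0.3, 0.5]
width: 0.658
```

Call:
{"api": "play_rows", "payload": {"series": [0.02, 0.035, 0, 0, 0.04, 0.07, 0, 0, 0.06, 0.105, 0, 0, 0.08, 0.14, 0, 0, 0.1, 0.174, 0, 0]}}

```text
time: 0.93
tool_pos: [346.3, -257.7, 244.6]
ee_rot: [-0.702, -0.083, 0.702, -0.083]
force: [1.2, 0.1, -0.7]
width: 0.283
```

Call:
{"api": "play_rows", "payload": {"series": [0.02, 0.035, -0.01, -6, 0.04, 0.07, -0.02, -12, 0.06, 0.105, -0.03, -18, 0.08, 0.14, -0.04, -24, 0.1, 0.174, -0.05, -30]}}

```text
time: 1.35
tool_pos: [429.4, -114.4, 202.9]
ee_rot: [-0.701, 0.091, 0.701, 0.091]
force: [0.6, -0.7, 0.3]
width: 0.008
```

Call:
{"api": "play_rows", "payload": {"series": [0.011, 0.02, 0, 0, 0.022, 0.04, 0, 0, 0.022, 0.04, 0, 0, 0.022, 0.04, 0, 0]}}

```text
time: 1.68
tool_pos: [451.2, -74.9, 203.0]
ee_rot: [-0.701, 0.088, 0.702, 0.088]
force: [-0.5, -0.4, 0.0]
width: 0.007
```

```bash
cat > w.py <<'E'
from h import *
import sys
o=manip.get_obs();p,d=manip.camera('wrist');P=pts('wrist',d,o)
print(o['time'],o['tool_pos'].round(1),o['q'].round(2),o['force'].round(1),o['width'])
cv2.imwrite('pics/'+sys.argv[1]+'.png',p)
p=p.astype(int)
m=(p[...,2]>110)&(p[...,1]<80)&(p[...,0]<80)&(d>0)
k,l,s,c=cv2.connectedComponentsWithStats(m.astype(np.uint8))
for i in range(1,k):
    if s[i,4]>60:
        q=P[l==i];t=q[q[:,2]>np.percentile(q[:,2],90)-4]
        print('red',s[i],c[i].round(),np.median(t,0).round(1),((t.min(0)+t.max(0))/2).round(1),t.min(0).round(),t.max(0).round())
E
python3 w.py w1
```

```text
1.6833 [451.2 -74.9 203. ] [ 0.42  0.2  -0.41  2.01  0.1   0.95 -1.86] [-0.5 -0.4  0. ] 0.006694489393937553
red [235  17  51  41 543] [258.  33.] [ 569.6 -103.1   68.9] [ 565.7 -102.3   69.3] [ 552. -122.   67.] [579. -83.  72.]
red [233  49  18  18 128] [244.  60.] [550.4 -89.   68.9] [552.4 -85.8  68.8] [546. -93.  67.] [558. -79.  71.]
red [ 192  156   48   48 1724] [215. 180.] [472.9 -45.8 104.6] [472.2 -45.5 104.1] [456. -62. 101.] [488. -29. 107.]
```

View pics/w1.png

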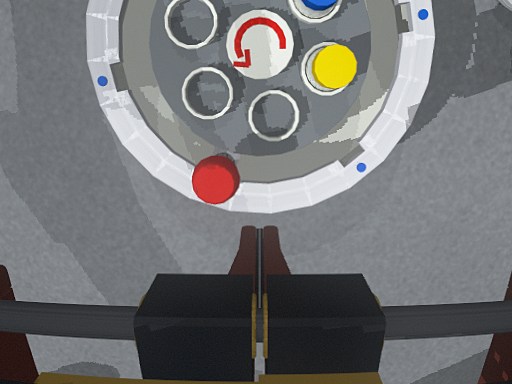

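The wrist view shows the plunger at (215,180), the shut fingertips at (259,228), the blue dots of the ring at (102,80), (361,167) and (422,14), and the target notch at (350,155). I'll cross-check the wrist camera against the fingertips and the ring.

```bash
cat >> w.py <<'E'
from scipy.optimize import least_squares
R=np.hypot(P[...,0]-556,P[...,1]+103)
b=(p[...,0]-p[...,2]>60)&(R<140)&(R>115)&(d>0)
k,l,s,c=cv2.connectedComponentsWithStats(b.astype(np.uint8))
w=np.array([P[l==i].mean(0) for i in range(1,k) if s[i,4]>20]);print('dots',w.round(1).tolist())
f=lambda x:np.concatenate([[np.hypot(*(v[:2]-x[:2]))-127,127*((np.arctan2(v[1]-x[1],v[0]-x[0])-x[2])%(np.pi/3)-np.pi/6)] for v in w])
r=least_squares(f,[556,-103,-.05]);print('centre,yaw',r.x.round(3),r.fun.round(1))
t=P[(d>0)&(P[...,2]<o['tool_pos'][2])&(np.hypot(P[...,0]-o['tool_pos'][0],P[...,1]-o['tool_pos'][1])<30)&(P[...,2]>o['tool_pos'][2]-35)]
if len(t):print('tips',len(t),(t.min(0)-o['tool_pos']).round(1),(t.max(0)-o['tool_pos']).round(1))
E
python3 w.py w2
```

```text
1.7333 [450.8 -76.  203. ] [ 0.42  0.2  -0.41  2.01  0.1   0.95 -1.86] [-0.8 -0.6 -0. ] 0.00736595210573529
red [232  17  51  41 540] [255.  32.] [ 570.  -102.3   68.9] [ 566.  -102.    68.7] [ 553. -121.   67.] [579. -83.  71.]
red [231  49  17  18 136] [242.  60.] [550.5 -89.   68.8] [552.6 -85.5  68.7] [546. -92.  67.] [559. -79.  70.]
red [ 190  156   46   48 1725] [212. 179.] [472.8 -45.8 104.6] [472.2 -45.3 104.5] [456. -62. 101.] [488. -29. 108.]
dots [[553.4, -228.7, 68.5], [566.5, 24.7, 69.1], [446.9, -159.7, 68.8]]
centre,yaw [ 5.59977e+02 -1.01974e+02 -5.20000e-02] [-0.1 -0.  -0.1  0.  -0.1 -0. ]
tips 771 [ -4.  -11.2 -23.4] [14.   6.4 -0. ]
```

Call:
{"api": "play_rows", "payload": {"series": [0.01, 0.015, 0, 0, 0.02, 0.0305, 0, 0, 0.02, 0.0305, -0.02, 0, 0.02, 0.0305, -0.04, 0, 0.02, 0.0305, -0.06, 0]}}

```text
time: 2.2
tool_pos: [471.0, -46.8, 142.9]
ee_rot: [0.702, -0.09, -0.701, -0.089]
force: [0.4, -0.1, 0.4]
width: 0.003
```

Call:
{"api": "play_rows", "payload": {"series": [0, 0, 0, 0, 0, 0, 0, 0]}}

```text
time: 2.37
tool_pos: [470.2, -46.5, 142.9]
ee_rot: [-0.701, 0.09, 0.702, 0.089]
force: [-0.5, 0.1, 0.0]
width: 0.005
```

```bash
python3 w.py w3
```

```text
2.3667 [470.2 -46.5 142.9] [ 0.34  0.31 -0.41  2.04  0.17  0.82 -1.99] [-0.5  0.1  0. ] 0.004709531676810522
red [281  16  65  53 911] [310.  36.] [ 569.9 -103.1   68.8] [ 566.2 -102.    68.9] [ 553. -121.   66.] [579. -83.  71.]
red [279  58  22  22 230] [292.  71.] [550.6 -88.8  68.8] [552.6 -85.9  69. ] [546. -93.  67.] [559. -79.  71.]
red [ 227  192   61   57 1906] [256. 215.] [479.3 -46.9 104.5] [475.  -45.  121.5] [461. -61. 101.] [489. -29. 142.]
dots [[553.6, -227.3, 68.7], [566.5, 25.0, 68.7], [447.0, -159.6, 68.8]]
centre,yaw [ 5.60032e+02 -1.01329e+02 -5.00000e-02] [-0.8 -0.2 -0.5 -0.1  0.1  0.3]
tips 767 [ -3.  -11.2 -23. ] [14.   6.5 -0. ]
```

View pics/w3.png

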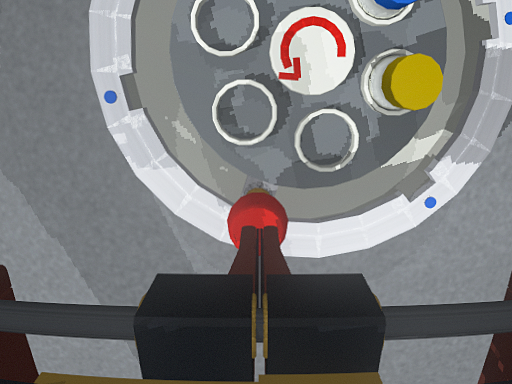

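The fingertips at (259,228) are centred over the plunger at (256,215). Now I go down to contact.

Call:
{"api": "play_rows", "payload": {"series": [0.0005, 0.001, -0.006, 0, 0.0005, 0.001, -0.012, 0, 0.0005, 0.001, -0.016, 0, 0.0005, 0.001, -0.019, 0, 0.0005, 0.001, -0.019, 0]}}

```text
time: 2.83
tool_pos: [472.0, -44.4, 124.3]
ee_rot: [0.702, -0.089, -0.701, -0.089]
force: [-0.8, -0.5, 4.7]
width: 0.007
```

Call:
{"api": "play_rows", "payload": {"series": [0, 0, -0.002, 0, 0, 0, -0.004, 0, 0, 0, -0.006, 0, 0, 0, -0.008, 0, 0, 0, -0.008, 0]}}

```text
time: 3.25
tool_pos: [472.2, -44.3, 116.8]
ee_rot: [0.702, -0.089, -0.701, -0.089]
force: [-0.9, -0.3, 7.2]
width: 0.008
```

Call:
{"api": "play_rows", "payload": {"series": [0, 0, -0.002, 0, 0, 0, -0.004, 0, 0, 0, -0.004, 0]}}

```text
time: 3.5
tool_pos: [472.2, -44.2, 112.9]
ee_rot: [0.702, -0.089, -0.701, -0.089]
force: [-0.6, 1.1, 8.8]
width: 0.004
```

```bash
python3 - <<'E'
from h import *
o=manip.get_obs();p,d=manip.camera('scene');cv2.imwrite('pics/s2.png',cv2.resize(p[140:270,140:300],(800,650))[:600]);print(o['tool_pos'],o['force'],o['torque'])
E
```

```text
[472.18616634 -44.18819995 112.87789966] [-0.55870326  1.12543597  8.82088451] [ 0.11211961  0.27327815 -0.00213777]
```

View pics/s2.png

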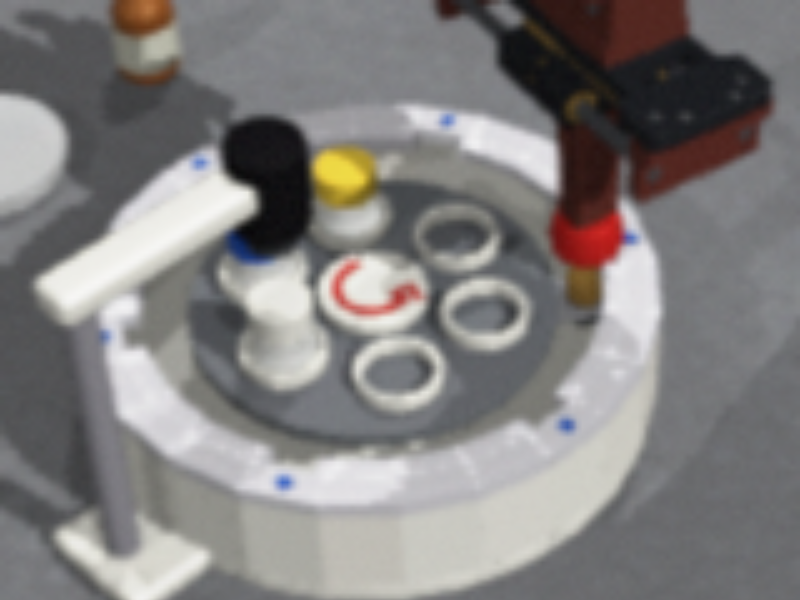

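Call:
{"api": "play_rows", "payload": {"series": [0, 0, -0.001, 0, -0.001, -0.0015, -0.001, 1, -0.0029, -0.0047, -0.001, 3, -0.0055, -0.0095, -0.001, 6, -0.0079, -0.0145, -0.001, 9]}}

```text
time: 3.97
tool_pos: [464.2, -58.5, 112.2]
ee_rot: [0.707, -0.033, -0.706, -0.033]
force: [-2.1, 1.4, 9.6]
width: 0.007
```

```bash
python3 w.py w4; python3 - <<'E'
from h import *
p,d=manip.camera('top');cv2.imwrite('pics/t4.png',p);P=pts('top',d).reshape(384,512,3);p=p.astype(int)
for n,m in(('red',(p[...,2]>110)&(p[...,1]<80)&(p[...,0]<80)),('blue',(p[...,0]-p[...,2]>60)),('yel',(p[...,2]>150)&(p[...,1]>110)&(p[...,0]<90))):
    m=m&(d>0)&(P[...,2]>85)&(np.hypot(P[...,0]-556,P[...,1]+103)<122)
    if m.any():
        w=P[m].mean(0);print(n,m.sum(),w.round(1),'ang',np.degrees(np.arctan2(w[1]+103,w[0]-556.3)).round(1))
E
```

```text
3.9667 [464.2 -58.5 112.2] [ 0.38  0.36 -0.43  2.08  0.22  0.75 -1.85] [-2.1  1.4  9.6] 0.007272321483585954
red [ 291    9   76   60 1270] [326.  32.] [ 569.7 -100.7   68.9] [ 565.4 -102.2   68.8] [ 552. -122.   67.] [579. -83.  71.]
red [288  56  26  27 314] [304.  72.] [548.1 -90.2  68.9] [550.5 -86.9  68.9] [544. -94.  67.] [557. -80.  71.]
red [ 229  204   65   56 1601] [261. 226.] [473.3 -63.1  89. ] [468.2 -59.  105.4] [455. -75.  86.] [481. -43. 125.]
dots [[565.9, 24.8, 68.8], [447.1, -160.1, 68.7], [453.2, -33.4, 68.8]]
centre,yaw [ 5.59944e+02 -1.02021e+02 -4.80000e-02] [-0.1  0.1 -0.1 -0.1 -0.1  0. ]
tips 2381 [-10.3 -18.7 -35. ] [18.6 17.3 -0. ]
blue 86 [ 587.9 -147.    97.4] ang -54.3
```

Call:
{"api": "play_rows", "payload": {"series": [-0.0028, -0.0068, 0, 4, -0.005, -0.0138, 0, 8, -0.0068, -0.0209, 0, 12, -0.0081, -0.0281, 0, 16, -0.0088, -0.0354, 0, 20]}}

```text
time: 4.48
tool_pos: [454.9, -94.4, 112.0]
ee_rot: [0.701, 0.091, -0.701, 0.091]
force: [-2.5, 1.3, 9.4]
width: 0.006
```

Call:
{"api": "play_rows", "payload": {"series": [-0.0003, -0.0073, 0, 4, 0, -0.0147, 0, 8, 0.0008, -0.0219, 0, 12, 0.002, -0.0292, 0, 16, 0.0038, -0.0363, 0, 20]}}

```text
time: 4.9
tool_pos: [458.5, -131.1, 111.9]
ee_rot: [-0.675, -0.211, 0.675, -0.211]
force: [-3.2, 0.3, 9.0]
width: 0.002
```

```bash
cat > t.py <<'E'
from h import *
import sys
p,d=manip.camera('top');cv2.imwrite('pics/'+sys.argv[1]+'.png',p);P=pts('top',d);p=p.astype(int)
for n,m in(('red',(p[...,2]>110)&(p[...,1]<80)&(p[...,0]<80)),('blue',(p[...,0]-p[...,2]>35)),('yel',(p[...,2]>120)&(p[...,1]>90)&(p[...,0]<90))):
    m=m&(d>0)&(P[...,2]>80)&(np.hypot(P[...,0]-556,P[...,1]+103)<122)
    if m.any():
        w=P[m].mean(0);print(n,m.sum(),w.round(1),'ang',np.degrees(np.arctan2(w[1]+103,w[0]-556.3)).round(1))
E
python3 w.py w5;python3 t.py t5; python3 - <<'E'
from h import *
z=np.load('top.npz');p=z['p'].astype(int);P=z['P']
m=(p[...,2]>120)&(p[...,1]>90)&(p[...,0]<90)&(P[...,2]>80)&(np.hypot(P[...,0]-556,P[...,1]+103)<122)
w=P[m].mean(0);print('yel0',w,np.degrees(np.arctan2(w[1]+103,w[0]-556.3)))
E
```

```text
4.9 [ 458.5 -131.1  111.9] [ 0.64  0.39 -0.57  2.05  0.3   0.77 -1.07] [-3.2  0.3  9. ] 0.0020481813386042038
red [ 288    8   77   60 1286] [324.  31.] [569.5 -92.4  68.9] [ 560.9 -100.8   68.7] [ 542. -119.   67.] [579. -83.  71.]
red [286  55  26  27 320] [302.  72.] [542.8 -98.8  68.9] [543.6 -98.7  68.7] [ 535. -104.   67.] [552. -93.  71.]
red [ 229  203   64   56 1605] [260. 225.] [ 468.2 -125.3   88.8] [ 460.9 -131.   104.4] [ 446. -147.   86.] [ 476. -115.  123.]
dots [[453.0, -33.4, 68.7], [553.8, -228.6, 68.7], [448.7, -161.2, 68.5]]
centre,yaw [ 5.60275e+02 -1.02030e+02 -4.40000e-02] [ 0.4 -0.2 -0.2 -0.9 -0.7  1. ]
tips 2371 [-13.1 -17.9 -35. ] [19.  18.1 -0. ]
blue 39 [ 598.1 -114.6  113.5] ang -15.6
yel 94 [ 571.1 -155.5   97.1] ang -74.2
yel0 [ 525.1144851  -149.64284852   97.38190984] -123.76677761141507
```

View pics/w5.png

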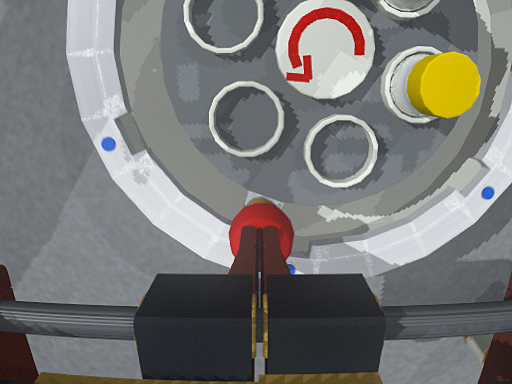

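The plunger is still centred under the tips at (260,225), and the target notch is next to it at about (300,250). The yellow cap has turned 49.6 degrees against 49 commanded. I finish the arc now.

Call:
{"api": "play_rows", "payload": {"series": [0.0023, -0.007, 0, 4, 0.005, -0.0138, 0, 8, 0.0078, -0.0184, 0, 11, 0.0078, -0.0184, 0, 11, 0.0078, -0.0184, 0, 11]}}

```text
time: 5.42
tool_pos: [466.2, -150.2, 111.8]
ee_rot: [-0.652, -0.273, 0.653, -0.274]
force: [-3.2, -1.5, 10.1]
width: 0.002
```

```bash
python3 w.py w6;python3 t.py t6
```

```text
5.4167 [ 466.2 -150.2  111.8] [ 0.7   0.42 -0.6   2.02  0.33  0.79 -0.88] [-3.2 -1.5 10.1] 0.0019207922687989611
red [ 287    7   76   61 1301] [322.  30.] [569.1 -92.4  68.9] [ 560.1 -100.    68.7] [ 541. -117.   66.] [579. -83.  71.]
red [285  55  26  27 324] [301.  71.] [ 543.1 -102.2   68.8] [ 542.6 -102.4   68.7] [ 534. -108.   67.] [551. -97.  71.]
red [ 229  203   64   56 1624] [261. 225.] [ 475.6 -142.7   88.7] [ 468.  -149.5  104.2] [ 452. -165.   86.] [ 484. -134.  123.]
red [434 377  27   7 109] [447. 381.] [ 475.2 -363.8   46.4] [ 473.3 -365.7   46.7] [ 466. -372.   44.] [ 481. -359.   49.]
dots [[453.3, -33.0, 68.8], [553.3, -228.6, 68.8]]
centre,yaw [ 5.59862e+02 -1.01898e+02 -5.10000e-02] [-0.1  0.1 -0.1 -0.1]
tips 2360 [-15.  -16.3 -35. ] [19.  17.6 -0. ]
blue 33 [601.5 -99.4 108.4] ang 4.5
yel 92 [ 580.3 -151.6   97.3] ang -63.7
```

View pics/w6.png

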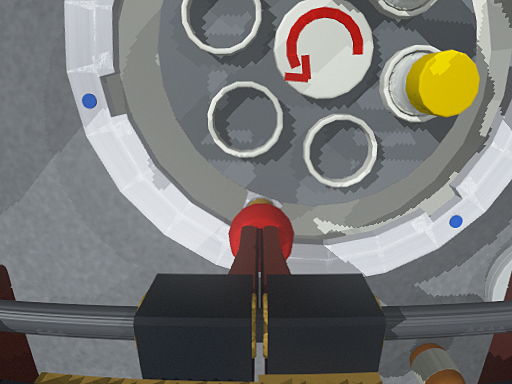

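The yellow cap has turned 60.1 degrees in all, and the knob is under the tips at (261,225) over the notch. I let it up straight.

Call:
{"api": "play_rows", "payload": {"series": [0, 0, 0.003, 0, 0, 0, 0.006, 0, 0, 0, 0.009, 0, 0, 0, 0.012, 0, 0, 0, 0.014, 0]}}

```text
time: 5.93
tool_pos: [465.9, -149.7, 125.8]
ee_rot: [-0.652, -0.273, 0.653, -0.274]
force: [-3.0, -2.3, 4.7]
width: 0.004
```

Call:
{"api": "play_rows", "payload": {"series": [0, 0, 0.004, 0, 0, 0, 0.014, 0, 0, 0, 0.03, 0, 0, 0, 0.06, 0, 0, 0, 0.09, 0]}}

```text
time: 6.35
tool_pos: [466.0, -148.3, 216.2]
ee_rot: [-0.652, -0.275, 0.652, -0.273]
force: [-0.3, -0.1, 1.3]
width: 0.007
```

Call:
{"api": "play_rows", "payload": {"series": [-0.02, 0, 0.02, 0, -0.05, 0, 0.03, 0, -0.08, 0, 0.03, 0, -0.08, 0, 0.03, 0]}}

```text
time: 6.68
tool_pos: [382.5, -148.9, 246.0]
ee_rot: [-0.651, -0.273, 0.653, -0.274]
force: [-0.4, 0.1, 0.1]
width: 0.006
```

```bash
python3 w.py w7;python3 t.py t7; python3 - <<'E'
import cv2
from bench import manip
p,d=manip.camera('scene');cv2.imwrite('pics/s7.png',cv2.resize(p[130:270,100:300],(800,560)))
E
```

```text
6.6833 [ 382.5 -148.9  246. ] [ 0.91  0.09 -0.68  2.04  0.07  1.04 -0.59] [-0.4  0.1  0.1] 0.005849356938988831
red [345   1  15  16  98] [354.  11.] [ 542.6 -102.2   68.9] [ 542.8 -102.3   69.3] [ 535. -107.   67.] [551. -97.  71.]
red [ 311   93   43   43 1420] [332. 114.] [ 466.3 -148.9  104.7] [ 466.  -149.6  104.4] [ 450. -166.  102.] [ 482. -133.  107.]
red [435 242  27  27  97] [444. 252.] [ 454.4 -373.1   47.7] [ 466.1 -369.6   50.6] [ 450. -380.   46.] [ 482. -360.   55.]
dots [[453.7, -33.0, 68.8], [553.6, -228.8, 69.0], [446.8, -159.7, 70.6]]
centre,yaw [ 5.60126e+02 -1.01991e+02 -5.20000e-02] [-0.1  0.  -0.1  0.1  0.1 -0.1]
tips 766 [ -0.5  -0.7 -23.1] [15.1 15.4 -0. ]
red 116 [ 462.6 -149.6  104. ] ang -153.5
blue 35 [ 600.8 -100.1  108.5] ang 3.7
yel 92 [ 580.1 -151.7   97. ] ang -64.0
```

View pics/s7.png

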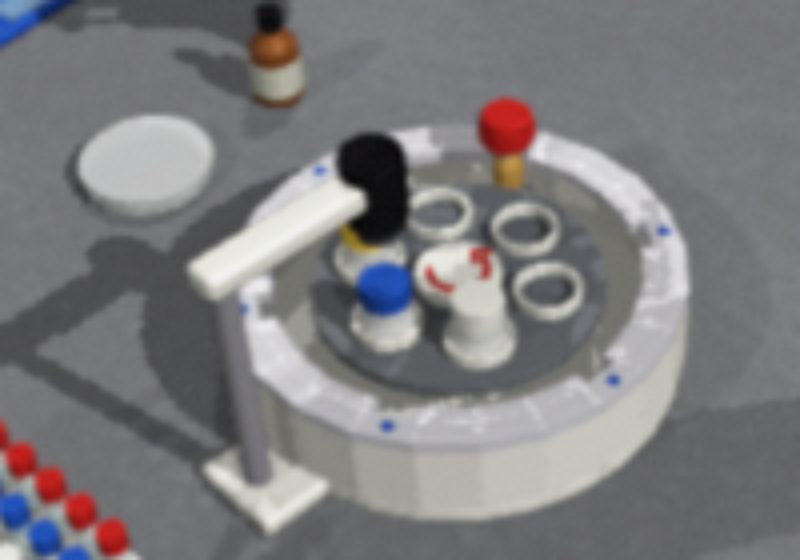

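View pics/w7.png

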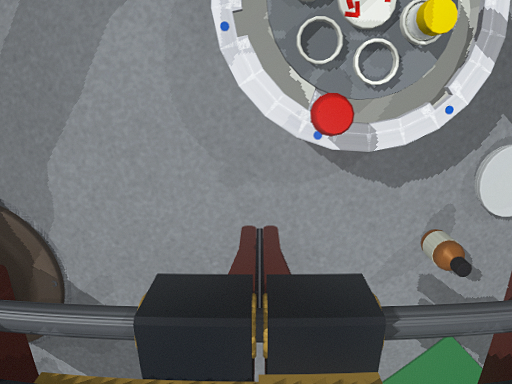

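The plunger top is back at 104.4 mm at −153.3° (the notch is at −153°), and the jars are standing. The blue cap is at the head, and the arm is clear. Handing in.

```bash
python3 -c "
from bench import manip
print(manip.finish_job())"
```

```text
the job is handed in; nothing more can be done
None
```

The blue-capped jar is now under the inspection head. I pressed the plunger in about 14 mm with the shut fingertips, dragged it 60° counter-clockwise to the next notch and let it up straight. I then pulled the arm back and handed the job in at about 7 s.

- **Plunger:** its top measured about 104.4 mm high, so it is fully up. It sits at −153.3° (wrist camera), and the notch is at −153°.
- **Table:** the yellow cap turned about 59.8° in all, which is one notch.
- **Jars and bench:** all three jars stand in their cups in the last scene picture. The bottle and dish look unmoved. I did not check the slide box or stain jar again, but the arm never went near them.
- **Arm:** clear at a height of about 246 mm with no force on it. The force stayed around 10 N while pressing.

**Disagreements:** the top and wrist cameras differed by about 4 mm in x on the carousel's centre. I used a value between the two for the contact point. The blue cap could not be confirmed exactly under the head from above, because the head hides it from the top camera.

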